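Flip the stock tags on the tea shop counter

ROBOT

A 6-joint arm with a two-finger parallel gripper is mounted at the origin on the work surface. World frame = base frame: x ahead of the robot, y to its left, z up, the work surface at z = 0. Lengths are in mm, angles in rad, forces in N, time in s.
With the tool pointing down it reaches from about 350 to 875 mm from the base axis. Payload 4.2 kg.
Tool frame: the origin (TCP) lies between the finger pads; the fingertips stand 14 mm ahead of it and the grasp point (between the pads) lies 5 mm behind it; z points along the fingers, y is the line along which they close (so a half turn about z gives the same grasp; the last joint's range is limited). The gripper opens to 85 mm and grips with 20 to 120 N. Pads are 22 mm wide; open, the fingers measure 114 mm over their backs; the gripper's body (76 mm by 85 mm) begins 54 mm behind the grasp point. The pads swing forward as they close: fully open they stand 13 mm farther back than shut.
Start: joints at [1.39, 0.385, 0.008, 0, -1.194, -0.259], TCP at [266.065, 565.516, 245.312] pointing down, gripper open.
Joint ranges: [-3.14, 3.14], [-1.21, 2.06], [-1.07, 1.41], [-3.16, 2.05], [-2.99, -0.16], [-3.1, 3.1]. Speed limits (rad/s): [2.79, 2.79, 3.14, 3.14, 3.14, 3.14].

INTERFACE

Orientations are given as a unit quaternion [x, y, z, w].
In Python, from bench import * gives the robot as it stands.
- The arm moves only by the tool carry_out, never from a script. Its argument "motion" is a list of rows, each a list of 7 numbers: the turn, a rotation vector about the tool's x, y, z in rad, then the shift along the tool's x, y, z in mm, then the opening, from -1 (shut) to 1 (fully open), so that 0 is half open. A call has 1 to 5 rows; each row is the pose to reach, as a shift and turn from the pose commanded when the call began, along the tool's axes at that moment; what a row does not reach only later rows make up. A row lasts 1/8 s, in which the tool goes at most 62.5 mm and 10.7 degrees, less where a joint would pass 70% of its speed; a pose out of reach is approached as far as the arm can. A call with a gripper value outside its range is refused whole. The fingers move at their own pace and stop on an object; the grip force is fixed at half the most. Time passes only in rows, so rows that repeat a pose let the fingers close. It gives the time, the measured TCP pose, the force, the opening and the grip force at its end, in the units of the state.
- read_state(): the state, without advancing time (a new reading comes with each control period).
- get_image(name): name is "scene" or "top" or "wrist"; returns a dict with "color" (420x560x3 uint8, blue, green, red), "mtx" (3x3 intrinsics, pixels), "position" and "orientation" of the camera in the world. Camera axes: x right, y down, z forward; pixel columns grow to the right and rows downward; lengths in mm; the calibration is good to about 2 mm. The wrist camera is an equidistant fisheye: a pixel r from the principal point sees the ray r / f radians off the axis. A picture is of the moment at which its call begins. There is no depth.
- job_done(): hands the job in; it is judged then, once.
The state is a dict: "clock": time; "joints": joint angles; "joint_vel": joint speeds; "joint_efforts": joint torques, N m; "position": TCP position; "ee_rot": TCP orientation; "contact_force": force on the tool from outside, world axes, zero at the start; "wrist_torque": the same for the moment, N m; "gripper_width": finger opening in mm; "grasp_force": force on a finger pad.
Only numpy, scipy, OpenCV 4.12 (cv2) and the standard library are available. Lean on these libraries where they do the work, as an engineer would, in place of code of your own. Each camera call takes 0.05 s, during which the arm holds its last target. There are 200 camera calls.

TASK

Each crate on the stock board has a hinged flip tag in front of it. With shut fingertips, gently push over whichever tags are wrong, so that the tags of the full crates (a jar in every compartment) lie with their green face up and the tags of the others with their red face up. Only push the tags, never pinch them, and leave the jar, the mug and the brass weight beside the board where they stand.

Things in the scene. Friction and masses are not known exactly. Their poses are not given: they have to be found in the camera images.
- board: dark wooden stock board lying on the counter, 310 (x) x 540 (y) x 15 mm thick, fixed, a little turned. Origin under its centre; x away from the robot, y to the left, z up. It has four places side by side at y = +195, +65, -65, -195 mm in its own frame; each place has one flip tag at the front (x = -90 mm) and one crate straight behind it (x = +80 mm).
- crate_a: light plywood crate, 112 x 112 x 45 mm with 2 x 2 compartments (jars stand up to 68 mm above the crate's underside), fixed on the board at any of the four places. FULL: a small white-lidded jar in each of its four compartments. Origin under its centre, 15 mm above the counter.
- crate_b: light plywood crate, 112 x 112 x 45 mm with 2 x 2 compartments (jars stand up to 68 mm above the crate's underside), fixed on the board at any of the four places. FULL: a small white-lidded jar in each of its four compartments. Origin under its centre, 15 mm above the counter.
- crate_c: light plywood crate, 112 x 112 x 45 mm with 2 x 2 compartments (jars stand up to 68 mm above the crate's underside), fixed on the board at any of the four places. FULL: a small white-lidded jar in each of its four compartments. Origin under its centre, 15 mm above the counter.
- crate_d: light plywood crate, 112 x 112 x 45 mm with 2 x 2 compartments (jars stand up to 68 mm above the crate's underside), fixed on the board at any of the four places. NOT full: only two jars, two compartments empty (black floors showing). Origin under its centre, 15 mm above the counter.
- pin_a (a point): middle of the hinge pin of tag_a, 40 mm above the counter, on a fixed stand at any of the four places. Axes as the board's: pin along x, y left. Its crate is straight behind, 170 mm in +x (the next crates over 210 mm). At rest the tag's free edge is 35 mm to one side (+y or -y) of the pin, 82 mm above the counter, 60 mm or more from the next tag; upright it reaches 95 mm.
- tag_a (a joint): flip tag: stiff leaf 60 mm along the pin, 55 long, 4 thick, about 40 g, swings freely like a page. 0 rad: leans to the left (+y), 50 degrees above level, RED face up. 1.396: leans to the right (-y), 50 degrees above level, GREEN face up. Upright at 0.70; past that it falls by itself onto the stop. Goes over with under 2 N sideways on its outer side, at any height above the pin.
- pin_b (a point): middle of the hinge pin of tag_b, 40 mm above the counter, on a fixed stand at any of the four places. Axes as the board's: pin along x, y left. Its crate is straight behind, 170 mm in +x (the next crates over 210 mm). At rest the tag's free edge is 35 mm to one side (+y or -y) of the pin, 82 mm above the counter, 60 mm or more from the next tag; upright it reaches 95 mm.
- tag_b (a joint): flip tag: stiff leaf 60 mm along the pin, 55 long, 4 thick, about 40 g, swings freely like a page. 0 rad: leans to the left (+y), 50 degrees above level, RED face up. 1.396: leans to the right (-y), 50 degrees above level, GREEN face up. Upright at 0.70; past that it falls by itself onto the stop. Goes over with under 2 N sideways on its outer side, at any height above the pin.
- pin_c (a point): middle of the hinge pin of tag_c, 40 mm above the counter, on a fixed stand at any of the four places. Axes as the board's: pin along x, y left. Its crate is straight behind, 170 mm in +x (the next crates over 210 mm). At rest the tag's free edge is 35 mm to one side (+y or -y) of the pin, 82 mm above the counter, 60 mm or more from the next tag; upright it reaches 95 mm.
- tag_c (a joint): flip tag: stiff leaf 60 mm along the pin, 55 long, 4 thick, about 40 g, swings freely like a page. 0 rad: leans to the left (+y), 50 degrees above level, RED face up. 1.396: leans to the right (-y), 50 degrees above level, GREEN face up. Upright at 0.70; past that it falls by itself onto the stop. Goes over with under 2 N sideways on its outer side, at any height above the pin.
- pin_d (a point): middle of the hinge pin of tag_d, 40 mm above the counter, on a fixed stand at any of the four places. Axes as the board's: pin along x, y left. Its crate is straight behind, 170 mm in +x (the next crates over 210 mm). At rest the tag's free edge is 35 mm to one side (+y or -y) of the pin, 82 mm above the counter, 60 mm or more from the next tag; upright it reaches 95 mm.
- tag_d (a joint): flip tag: stiff leaf 60 mm along the pin, 55 long, 4 thick, about 40 g, swings freely like a page. 0 rad: leans to the left (+y), 50 degrees above level, RED face up. 1.396: leans to the right (-y), 50 degrees above level, GREEN face up. Upright at 0.70; past that it falls by itself onto the stop. Goes over with under 2 N sideways on its outer side, at any height above the pin.
- storage_jar: loose amber glass jar with white lid, 68 mm diameter, 115 mm high, standing left of the board; origin under its centre. Bystander.
- mug: loose blue mug, 76 mm diameter, 85 mm high, standing right of the board; origin under its centre. Bystander.
- weight: loose brass scale weight with a knob, 38 mm diameter, 54 mm high, standing on the counter on the robot's side of the board; origin under its centre. Bystander.

How it is judged:
By the outcome, as a careful person would: the job done as asked, in the order asked, and still so for the second after the job is handed in, with the robot touching nothing.
It also fails if it takes over 61 s, if anything falls off the work surface, if the arm or the gripper's body presses on something with over 40 N, if the wrist force passes 120 N, or if a joint passes its speed limit or range.

## Working session

There is one attempt and no reset: what is moved stays moved. The work goes in short steps, Python scripts to look and compute and a tool call to move; the robot and the scene stay as the last step left them, time stands still between calls to the robot, and variables do not carry over. Pictures are saved under pics/ and viewed, at most 10 in all, crops included, and the job is handed in when it is done.

Besides the shell and the picture viewer there is one more tool, called after "Call:" by a JSON object that holds its "api" and its "payload". carry_out: Moves the arm, as the interface text tells. Its arguments: {"type":"object","properties":{"motion":{"type":"array"}},"required":["motion"]}

```bash
mkdir -p pics; python3 - <<'E'
from bench import *
import cv2
s=read_state();print(s)
for n in("top","scene"):
    i=get_image(n);cv2.imwrite(f"pics/{n}0.png",i["color"]);print(n,i["mtx"],i["position"],i["orientation"])
E
```

```text
{'clock': 0.0, 'joints': array([ 1.38960872e+00,  3.85555545e-01,  6.62695499e-03, -4.92632927e-04,
       -1.19400827e+00, -2.58593222e-01]), 'joint_vel': array([0.00010403, 0.00066668, 0.00196179, 0.00289204, 0.0008397 ,
       0.00022156]), 'joint_efforts': array([-3.05067770e-04, -3.92290020e+01,  1.88398343e+01,  4.18626308e+00,
       -4.61484102e-03, -1.73795005e-07]), 'position': array([265.83920402, 565.03163882, 244.22355291]), 'ee_rot': array([ 9.75900949e-01, -2.18211229e-01, -1.87357021e-04,  1.07832574e-03]), 'contact_force': array([ 0.14625518,  0.55304043, -0.54951922]), 'wrist_torque': array([0.05573994, 0.01210536, 0.0087245 ]), 'grasp_force': 0.0, 'gripper_width': 85.41419647023363}
top [[481.25505208   0.         282.27788191]
 [  0.         481.25505208 208.63907755]
 [  0.           0.           1.        ]] [ 472.86808965   11.18269843 1196.76011041] [-0.70224613  0.70992775 -0.03562371  0.03979857]
scene [[446.6498699    0.         275.93090301]
 [  0.         446.6498699  212.00662216]
 [  0.           0.           1.        ]] [1024.80518605 -651.70103866  569.15064731] [ 0.84416072  0.24745414 -0.12853069 -0.4578635 ]
```

View pics/top0.png

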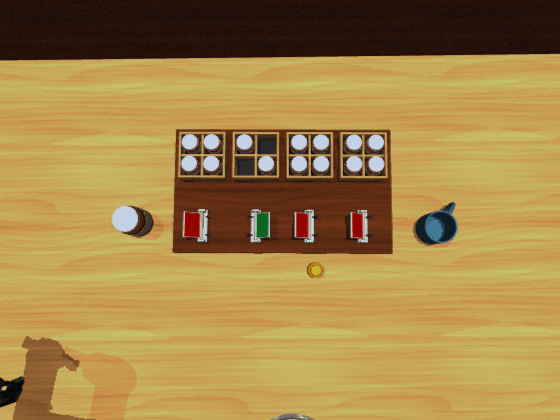

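View pics/scene0.png

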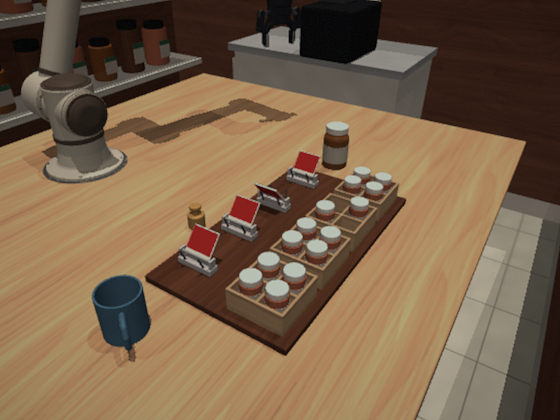

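```bash
cat > h.py <<'E'
from bench import *
import numpy as np
from scipy.spatial.transform import Rotation as R
def ray(i,u,v,z):
    d=R.from_quat(i["orientation"]).as_matrix()@np.linalg.inv(i["mtx"])@[u,v,1]
    p=np.array(i["position"]);return p+d*(z-p[2])/d[2]
def proj(i,P):
    c=(np.atleast_2d(P)-i["position"])@R.from_quat(i["orientation"]).as_matrix()
    c=c@np.array(i["mtx"]).T;return c[:,:2]/c[:,2:]
E
python3 - <<'E'
from h import *
import cv2
i=get_image("top")
C=np.array([ray(i,*p,15)[:2] for p in[(177,130),(390,130),(392,252.5),(173,251.5)]])
print(C.round(1),np.linalg.norm(C-np.roll(C,-1,0),axis=1).round(1))
M=np.array([[155,270],[155,-270],[-155,-270],[-155,270.]])
o=C.mean(0);rot=R.align_vectors(np.c_[C-o,0*C[:,:1]],np.c_[M,0*M[:,:1]])[0]
th=rot.as_rotvec()[2];print(o,th)
for n,u,v in(("jar",125,220),("mug",436,227)):print(n,ray(i,u,v,100 if n=="jar" else 85))
print("weight",ray(i,316,270,54))
Q=[]
for y in(195,65,-65,-195):
    p=rot.apply([-90,y,0])+[*o,40];print(p.round(1));Q+=[p,p+rot.apply([30,0,0]),p+rot.apply([-30,0,0])]
im=i["color"].copy();im=im[100:290,140:410];im=cv2.resize(im,None,fx=2.9,fy=2.9,interpolation=cv2.INTER_CUBIC)
c3=[rot.apply([a,b,15])+[*o,0] for a,b in M]
for q in proj(i,Q+c3):cv2.circle(im,tuple(int(t) for t in((q-[140,100])*2.9+1.4)),3,(255,255,0),-1)
cv2.imwrite("pics/t1.png",im)
s=read_state();print(R.from_quat(s["ee_rot"]).as_matrix().round(3),s["position"])
E
```

```text
[[ 801.6  280.4]
 [ 795.  -255. ]
 [ 488.8 -249.3]
 [ 496.9  286.3]] [535.4 306.2 535.7 304.7]
[645.54410854  15.61613679] -0.015025419477431624
jar [568.25790608 377.65005167 100.        ]
mug [ 545.37313269 -337.37582459   85.        ]
weight [449.10713568 -60.58669909  54.        ]
[558.5 211.9  40. ]
[556.5  82.   40. ]
[554.6 -48.   40. ]
[ 552.6 -178.    40. ]
[[ 0.905 -0.426 -0.001]
 [-0.426 -0.905 -0.002]
 [ 0.     0.002 -1.   ]] [265.90506004 565.15935694 244.47001787]
```

View pics/t1.png

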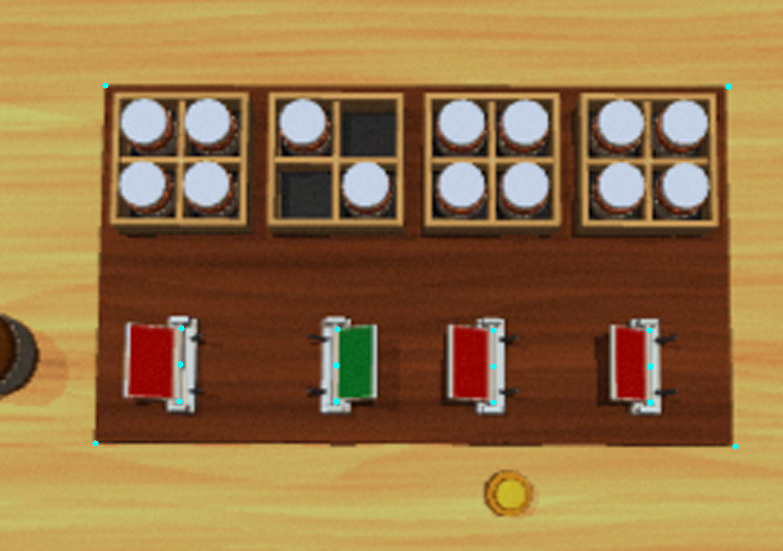

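Call:
{"api": "carry_out", "payload": {"motion": [[0,0,1.147,387,133,44,-1],[0,0,1.147,387,133,44,-1],[0,0,1.147,387,133,44,-1],[0,0,1.147,387,133,44,-1],[0,0,1.147,387,133,44,-1]]}}

```text
clock: 0.78
position: [490.0, 347.5, 211.5]
ee_rot: [0.77, -0.638, -0.0, 0.0]
contact_force: [1.0, 0.8, 0.0]
gripper_width: -0.3
grasp_force: 0.0
```

```bash
cat > d.py <<'E'
from h import *
import sys
# delta in tool axes to a target x,y,z with tool x along board -y, tool down
s=read_state();r=R.from_quat(s["ee_rot"]);t=np.array(eval(sys.argv[1]),float)
a=-.015-np.pi/2;g=R.from_matrix(np.array([[np.cos(a),np.sin(a),0],[np.sin(a),-np.cos(a),0],[0,0,-1]]).T)
print("turn",(r.inv()*g).as_rotvec().round(3),"shift",r.inv().apply(t-s["position"]).round(1),"pos",np.round(s["position"],1),"t",s["clock"],"w",s["gripper_width"],"j",np.round(s["joints"],2))
E
python3 d.py "[559.5,280,200]"
```

```text
turn [ 0.    -0.     0.203] shift [ 79.2 -55.7  11.5] pos [490.  347.5 211.5] t 0.775 w -0.30598490346482005 j [ 0.89  0.37 -0.1  -0.   -1.1  -0.7 ]
```

Call:
{"api": "carry_out", "payload": {"motion": [[0,0,0.203,79,-56,11,-1],[0,0,0.203,79,-56,11,-1],[0,0,0.203,79,-56,11,-1],[0,0,0.203,79,-56,11,-1]]}}

```text
clock: 1.27
position: [558.8, 282.4, 200.6]
ee_rot: [-0.704, 0.71, 0.0, -0.0]
contact_force: [0.4, 0.5, -0.3]
gripper_width: 0.1
grasp_force: 0.0
```

```bash
python3 d.py "[559.5,280,78]"; python3 - <<'E'
from h import *
import cv2
cv2.imwrite("pics/w1.png",get_image("wrist")["color"])
E
```

```text
turn [ 0.001 -0.     0.006] shift [  2.4  -0.8 122.6] pos [558.8 282.4 200.6] t 1.275 w 0.1399956155923565 j [ 0.73  0.42 -0.05 -0.   -1.1  -0.74]
```

View pics/w1.png

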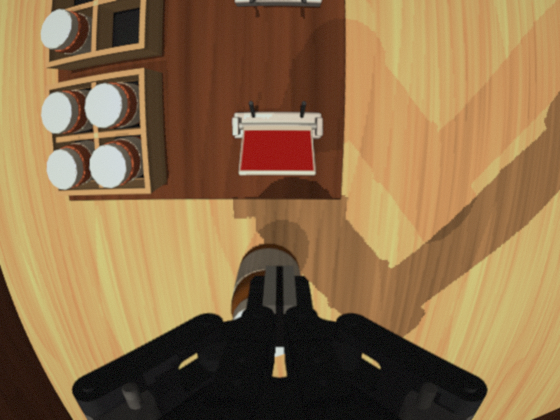

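Call:
{"api": "carry_out", "payload": {"motion": [[0,0,0,0,0,55,-1],[0,0,0,0,0,105,-1],[0,0,0,0,0,122,-1],[0,0,0,5,0,122,-1],[0,0,0,12,0,122,-1]]}}

```text
clock: 1.95
position: [560.1, 271.2, 81.2]
ee_rot: [-0.704, 0.71, -0.0, 0.002]
contact_force: [-0.3, -0.2, 0.5]
gripper_width: -0.1
grasp_force: 0.0
```

Call:
{"api": "carry_out", "payload": {"motion": [[0,0,0,7,0,0,-1],[0,0,0,15,0,0,-1],[0,0,0,23,0,0,-1],[0,0,0,31,0,0,-1],[0,0,0,39,0,0,-1]]}}

```text
clock: 2.58
position: [558.6, 230.6, 78.8]
ee_rot: [-0.704, 0.711, 0.0, -0.0]
contact_force: [0.1, 0.8, -0.1]
gripper_width: -0.1
grasp_force: 0.0
```

Call:
{"api": "carry_out", "payload": {"motion": [[0,0,0,6,0,0,-1],[0,0,0,12,0,0,-1],[0,0,0,17,0,0,-1],[0,0,0,17,0,0,-1]]}}

```text
clock: 3.08
position: [558.4, 213.9, 78.9]
ee_rot: [-0.704, 0.711, 0.0, -0.0]
contact_force: [0.4, -0.1, 0.1]
gripper_width: 0.0
grasp_force: 0.0
```

```bash
python3 d.py "[557.5,212,78]"; python3 - <<'E'
from h import *
import cv2
a=get_image("wrist")["color"];b=get_image("scene")["color"][120:300,120:330]
b=cv2.resize(b,(490,420));cv2.imwrite("pics/w2.png",cv2.resize(np.hstack([a[:,:],b]),(800,320)))
E
```

```text
turn [ 0.    -0.     0.005] shift [1.9 0.9 0.9] pos [558.4 213.9  78.9] t 3.075 w 0.017084923963124894 j [ 0.64  0.5  -0.26 -0.   -0.8  -0.65]
```

View pics/w2.png

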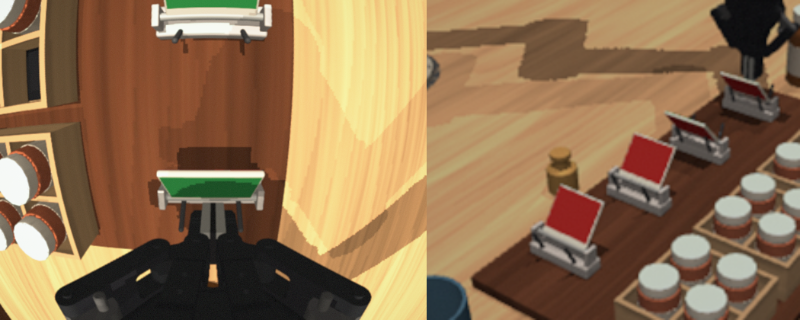

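Call:
{"api": "carry_out", "payload": {"motion": [[0,0,0,-6,0,-40,-1],[0,0,0,-6,0,-75,-1],[0,0,0,50,0,-75,-1],[0,0,0,110,0,-75,-1],[0,0,0,170,0,-75,-1]]}}

```text
clock: 3.8
position: [556.8, 43.1, 154.2]
ee_rot: [-0.704, 0.71, -0.0, 0.0]
contact_force: [1.4, -0.2, -0.2]
gripper_width: -0.4
grasp_force: 0.0
```

Call:
{"api": "carry_out", "payload": {"motion": [[0,0,0,27,0,0,-1],[0,0,0,27,0,0,-1],[0,0,0,27,0,0,-1]]}}

```text
clock: 4.18
position: [556.8, 17.9, 154.0]
ee_rot: [-0.704, 0.71, -0.0, 0.0]
contact_force: [0.5, 0.4, -0.5]
gripper_width: 0.0
grasp_force: 0.0
```

```bash
python3 d.py "[555.5,17,78]"; python3 - <<'E'
from h import *
import cv2
a=get_image("wrist")["color"];b=get_image("top")["color"][120:270,165:400]
cv2.imwrite("pics/w3.png",np.hstack([cv2.resize(a,(400,300)),cv2.resize(b,(400,300))]))
E
```

```text
turn [-0.     0.     0.006] shift [ 0.9  1.3 76. ] pos [556.8  17.9 154. ] t 4.175 w 0.006948364163419412 j [ 0.32  0.35 -0.29 -0.   -0.93 -0.33]
```

View pics/w3.png

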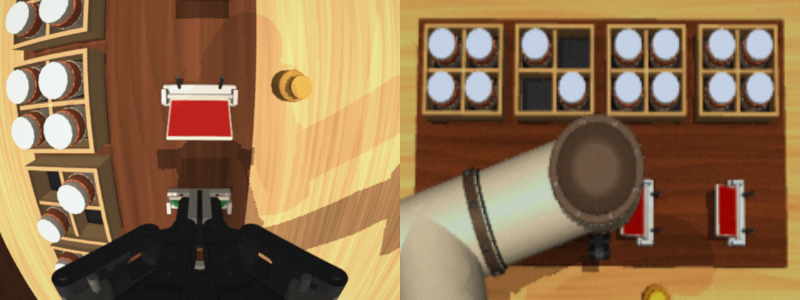

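Call:
{"api": "carry_out", "payload": {"motion": [[0,0,0,1,1,40,-1],[0,0,0,1,1,76,-1],[0,0,0,0,1,76,-1],[0,0,0,-8,1,76,-1],[0,0,0,-16,1,76,-1]]}}

```text
clock: 4.9
position: [557.0, 34.6, 79.7]
ee_rot: [-0.704, 0.71, -0.001, 0.002]
contact_force: [-0.4, -0.1, -0.0]
gripper_width: 0.2
grasp_force: 0.0
```

Call:
{"api": "carry_out", "payload": {"motion": [[0,0,0,-7,0,0,-1],[0,0,0,-15,0,0,-1],[0,0,0,-23,0,0,-1],[0,0,0,-31,0,0,-1],[0,0,0,-38,0,0,-1]]}}

```text
clock: 5.52
position: [556.1, 71.8, 77.8]
ee_rot: [-0.704, 0.71, 0.0, -0.0]
contact_force: [-0.4, 0.1, 0.6]
gripper_width: 0.2
grasp_force: 0.0
```

Call:
{"api": "carry_out", "payload": {"motion": [[0,0,0,-5,0,0,-1],[0,0,0,-9,0,0,-1],[0,0,0,-9,0,0,-1]]}}

```text
clock: 5.9
position: [556.2, 80.5, 77.9]
ee_rot: [-0.704, 0.71, 0.0, -0.0]
contact_force: [0.6, 0.6, 0.5]
gripper_width: 0.1
grasp_force: 0.0
```

Call:
{"api": "carry_out", "payload": {"motion": [[0,0,0,8,0,0,-1],[0,0,0,30,0,-10,-1],[0,0,0,61,0,-10,-1],[0,0,0,61,0,-10,-1]]}}

```text
clock: 6.4
position: [555.1, 17.2, 87.9]
ee_rot: [-0.703, 0.712, 0.0, -0.0]
contact_force: [-0.5, -0.4, 0.1]
gripper_width: 0.4
grasp_force: 0.0
```

```bash
python3 d.py "[555.5,17,78]"; python3 - <<'E'
from h import *
import cv2
a=get_image("wrist")["color"];b=get_image("scene")["color"][120:300,120:330]
b=cv2.resize(b,(490,420));cv2.imwrite("pics/w4.png",cv2.resize(np.hstack([a[:,:],b]),(800,320)))
E
```

```text
turn [ 0.001 -0.     0.002] shift [ 0.2 -0.4  9.9] pos [555.1  17.2  87.9] t 6.4 w 0.35214503308427036 j [ 0.32  0.43 -0.36 -0.   -0.77 -0.34]
```

View pics/w4.png

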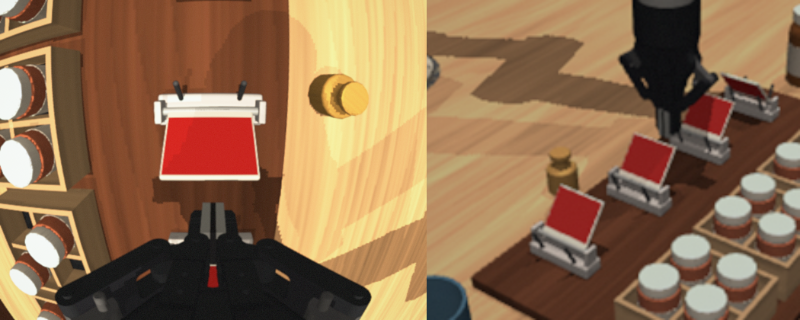

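Call:
{"api": "carry_out", "payload": {"motion": [[0,0,0,5,0,9,-1],[0,0,0,12,0,9,-1],[0,0,0,20,0,9,-1],[0,0,0,28,0,9,-1],[0,0,0,36,0,9,-1]]}}

```text
clock: 7.12
position: [555.3, -17.3, 79.0]
ee_rot: [-0.704, 0.711, -0.0, 0.0]
contact_force: [-0.6, 1.1, -0.5]
gripper_width: 0.1
grasp_force: 0.1
```

Call:
{"api": "carry_out", "payload": {"motion": [[0,0,0,8,0,0,-1],[0,0,0,16,0,0,-1],[0,0,0,23,0,0,-1],[0,0,0,28,0,0,-1],[0,0,0,28,0,0,-1]]}}

```text
clock: 7.75
position: [554.9, -45.1, 78.9]
ee_rot: [-0.704, 0.711, 0.0, -0.0]
contact_force: [-0.4, -0.6, -0.2]
gripper_width: 0.3
grasp_force: 0.0
```

Call:
{"api": "carry_out", "payload": {"motion": [[0,0,0,-6,0,-40,-1],[0,0,0,-6,0,-75,-1],[0,0,0,45,0,-75,-1],[0,0,0,66,0,-75,-1],[0,0,0,66,0,-75,-1]]}}

```text
clock: 8.38
position: [554.2, -111.7, 153.9]
ee_rot: [-0.703, 0.711, 0.0, 0.0]
contact_force: [0.6, -0.4, -0.1]
gripper_width: 0.2
grasp_force: 0.0
```

```bash
python3 d.py "[553.6,-113,78]"; python3 - <<'E'
from h import *
import cv2
a=get_image("wrist")["color"];b=get_image("scene")["color"][120:300,120:330]
b=cv2.resize(b,(490,420));cv2.imwrite("pics/w5.png",cv2.resize(np.hstack([a[:,:],b]),(800,320)))
E
```

```text
turn [0.    0.    0.003] shift [ 1.3  0.5 75.9] pos [ 554.2 -111.7  153.9] t 8.375 w 0.16146867529552267 j [ 0.09  0.37 -0.27 -0.   -0.94 -0.1 ]
```

View pics/w5.png

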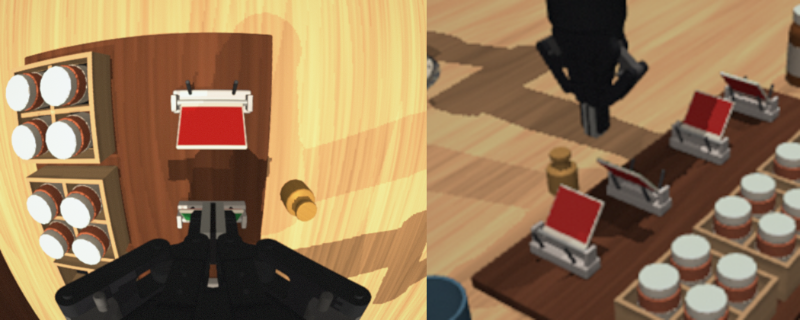

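Tag 3 is over (green visible behind the fingers); last is tag 4, ending at TCP y ≈ -176.

Call:
{"api": "carry_out", "payload": {"motion": [[0,0,0,1,0,40,-1],[0,0,0,1,0,75,-1],[0,0,0,2,0,75,-1],[0,0,0,10,0,75,-1],[0,0,0,18,0,75,-1]]}}

```text
clock: 9.1
position: [555.5, -129.0, 80.7]
ee_rot: [-0.704, 0.71, -0.001, 0.001]
contact_force: [-1.0, 0.4, 0.7]
gripper_width: 0.1
grasp_force: 0.2
```

Call:
{"api": "carry_out", "payload": {"motion": [[0,0,0,8,0,0,-1],[0,0,0,16,0,0,-1],[0,0,0,24,0,0,-1],[0,0,0,32,0,0,-1],[0,0,0,39,0,0,-1]]}}

```text
clock: 9.72
position: [553.7, -168.3, 78.8]
ee_rot: [-0.704, 0.711, 0.0, -0.0]
contact_force: [0.2, 0.2, -0.2]
gripper_width: 0.1
grasp_force: 0.0
```

Call:
{"api": "carry_out", "payload": {"motion": [[0,0,0,4,0,0,-1],[0,0,0,7,0,0,-1],[0,0,0,7,0,0,-1],[0,0,0,-2,0,-40,-1],[0,0,0,-2,0,-80,-1]]}}

```text
clock: 10.35
position: [553.6, -165.1, 159.4]
ee_rot: [-0.704, 0.71, 0.001, -0.001]
contact_force: [0.5, -0.6, -0.5]
gripper_width: -0.2
grasp_force: 0.0
```

Call:
{"api": "carry_out", "payload": {"motion": [[0,0,0,0,0,-60,-1],[0,0,0,0,50,-110,-1],[0,0,0,0,110,-110,-1],[0,0,0,0,160,-110,-1],[0,0,0,0,160,-110,-1]]}}

```text
clock: 10.98
position: [390.4, -163.9, 269.5]
ee_rot: [-0.704, 0.711, -0.0, 0.001]
contact_force: [1.0, -0.0, -0.2]
gripper_width: 0.0
grasp_force: 0.0
```

```bash
python3 d.py "[553.6,-113,78]"; python3 - <<'E'
from h import *
import cv2
a=get_image("top")["color"][110:280,100:470];b=get_image("scene")["color"][110:350,80:400]
cv2.imwrite("pics/w6.png",np.hstack([cv2.resize(a,(400,300)),cv2.resize(b,(400,300))]))
E
```

```text
turn [-0.001  0.001  0.005] shift [ -52.4 -162.5  191.8] pos [ 390.4 -163.9  269.5] t 10.975 w 0.03742791670717624 j [-0.01  0.01 -0.41 -0.   -1.15  0.  ]
```

View pics/w6.png

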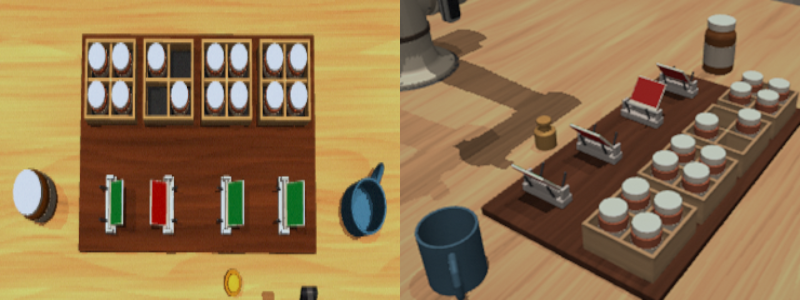

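All four tags now match their crates (green, red, green, green from left), and the bystanders are untouched.

```bash
python3 -c "from bench import *;print(job_done())"
```

```text
the job is handed in; nothing more can be done
None
```

All four tags were wrong, so I pushed each one over: the three full crates now show green and the half-empty one shows red; the jar, mug and weight were not touched, and I handed the job in at about 11 s.

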